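# Free the seized microscope eyepiece

### The arm

A 6-joint arm with a two-finger parallel gripper is mounted at the origin on the work surface. World frame = base frame: x ahead of the robot, y to its left, z up, the work surface at z = 0. Lengths are in m, angles in rad, forces in N, time in s.
With the tool pointing down it reaches from about 0.375 to 0.975 m from the base axis. Payload 3.8 kg.
Tool frame: the origin (TCP) lies at the very end of the fingers, on their centre line; the grasp point (between the pads) lies 19 mm behind it; z points along the fingers, y is the direction in which the jaws open and shut (so a half turn about z gives the same grasp; the last joint's range is limited). The gripper opens to 85 mm and grips with 20 to 120 N. Pads are 22 mm wide; open, the fingers measure 114 mm over their backs; the gripper's body (76 mm by 85 mm) begins 54 mm behind the grasp point. The pads swing forward as they close: fully open they stand 13 mm farther back than shut.
Start: joints at [-1.269, 0.264, 1.604, -0, 1.274, -0.037], TCP at [0.224, -0.637, 0.231] pointing down, gripper open.
Joint ranges: [-2.63, 2.63], [-0.94, 2.18], [0.31, 2.57], [-1.31, 4.45], [0, 2.66], [-2.55, 2.55]. Speed limits (rad/s): [2.57, 2.57, 3.14, 3.14, 3.14, 3.14].

### API

Orientations are given as a rotation vector (axis times angle).
In Python, from workcell import bot, viewer gives the robot as it stands.
- The arm moves only by the tool jog_arm, never from a script. Its argument "motion" is a list of rows, each an object of numbers: "dx", "dy", "dz": the shift along the world's x, y, z in cm; "turn": the turn about the world's z in rad. A call has 1 to 12 rows; each row shifts and turns the commanded pose from where the row before left it; what a row does not reach is not made up. A row lasts 1/12 s, in which the tool goes at most 41.7 mm and 7.16 degrees, less where a joint would pass 70% of its speed; a pose out of reach is approached as far as the arm can. A call is refused whole if a number of a shift passes 4.17 or a number of a turn 0.125, either way. A call with a gripper value outside its range is refused whole. "fingers" is the finger opening in cm, from 0 to 8.54, set as the call begins (left out, the last holds). The fingers move at their own pace and stop on an object; "grip_force" is the grip in N (left out, the last holds). Time passes only in rows, so rows that do not move let the fingers close. It gives the time, the measured TCP pose, the force and the opening at its end, in the units of the state.
- bot.read_state(): the state, without advancing time (a new reading comes with each control period).
- viewer.read_camera(name): name is "scene" or "top"; returns (picture, depth): 384x512x3 uint8, red, green, blue; 384x512 float32, m along the optical axis (not along the pixel's ray), 0 where there is no reading.
- viewer.camera_info(name): a dict with "vertical_fov" (degrees; the focal length in pixels is half the picture's height over the tangent of half this angle, whatever the lens; pixels are square), "cx", "cy" (the principal point, pixels), "R" (3x3) and "t" (3): a world point X has camera coordinates R X + t. Camera axes: x right, y down, z forward; pixel columns grow to the right and rows downward; lengths in m; the calibration is good to about 2 mm. A picture is of the moment at which its call begins. camera_info takes no time and is no camera call.
- bot.finish_job(): hands the job in, once; it reports no verdict.
The state is a dict: "time": time; "q": joint angles; "joint_vel": joint speeds; "joint_torque": joint torques, N m; "tool_pos": TCP position; "tcp_rot": TCP orientation; "wrist_force": force on the tool from outside, world axes, zero at the start; "torque": the same for the moment, N m; "width": opening from 0.0 (shut) to 1.0 (fully open).
Only numpy, scipy, OpenCV 4.12 (cv2) and the standard library are available. Lean on these libraries where they do the work, as an engineer would, in place of code of your own. Each camera call takes 0.05 s, during which the arm holds its last target. There are 200 camera calls.

### The job

The wide eyepiece in the taller of the two white microscope tube heads is seized: a straight pull will not bring it out. Work it loose by pulling up while twisting it first anticlockwise (seen from above), then back clockwise well past where it began, and set it down gently, standing upright on its barrel, in the empty white dish.

Things in the scene. Friction and masses are not known exactly. Their poses are not given: they have to be found in the camera images.
- eyepiece_grip (a point): Seized eyepiece, 150 g: black round head 32 mm wide, 40 mm tall, over a steel collar 42 mm wide, 5 mm thick, over a steel barrel 24 mm wide, 40 mm long, with a cross bar 33 mm long at its foot. Point: on the axis, mid-height of the black head, where to grip; 25 mm above the collar's underside, 65 mm above the foot. z up the axis. Any grasp yaw does. It turns easily in the tube.
- eyepiece_foot (a point): Foot of the eyepiece's barrel, on the axis, inside the tube at the start; z up. HOW IT BINDS (lifts, angles from the start, seen from above): pulled straight it jams after 2 mm. Twisted 25 to 55 deg anticlockwise (best 40) it climbs to 16 mm and jams again. At a lift of 11 to 15 mm (best 13) it twists back to 25 to 55 deg clockwise of the start (best 40), then comes straight out.
- tube_mouth (a point): Centre of the mouth, 100 mm up, of the tall tube head: fixed white casting, round foot 80 mm wide, upright tube 46 mm wide, bore 36 mm. The eyepiece's collar rests on it; the foot leaves it after a 40 mm lift. z up. The shorter head across the table (slim black eyepiece 22 mm wide) is a bystander.
- dish_floor (a point): Centre of the inner floor, 5 mm above the table, of the empty round white porcelain dish: loose, 350 g, 112 mm across the rim, floor about 95 mm across, rim 18 mm above the table. z up. A like dish near it, with a small brass objective lens in it, is not the one.
Mind the look-alikes: they are no part of the job. What is shaped like the part that bears tube_mouth but brown is not meant. What is shaped like the part that bears eyepiece_grip but purple is not meant.

How it is judged:
By the outcome, as a careful person would: the job done as asked, in the order asked, and still so for the second after the job is handed in, with the robot touching nothing.
It also fails if it takes over 51 s, if anything falls off the work surface, if the arm or the gripper's body presses on something with over 40 N, if the wrist force passes 120 N, or if a joint passes its speed limit or range.

## Working session

There is one attempt and no reset: what is moved stays moved. The work goes in short steps, Python scripts to look and compute and a tool call to move; the robot and the scene stay as the last step left them, time stands still between calls to the robot, and variables do not carry over. Pictures are saved under pics/ and viewed, about 8 in all and at most 12, crops included, and the job is handed in when it is done.

Besides the shell and the picture viewer there is one more tool, called after "Request:" in YAML: its name, and indented under it one key for each argument. jog_arm: Moves the arm, as the interface text tells. Its arguments: {"type":"object","properties":{"motion":{"type":"array"},"fingers":{"type":"number"},"grip_force":{"type":"number"}},"required":["motion"]}

```bash
mkdir -p pics; cat > h.py <<'E'
import numpy as np,cv2
from workcell import bot,viewer
def cam(n):
    p,d=viewer.read_camera(n); i=viewer.camera_info(n); return p,d,i
def pts(d,i):
    h,w=d.shape; f=h/2/np.tan(np.radians(i['vertical_fov'])/2)
    u,v=np.meshgrid(np.arange(w),np.arange(h))
    X=np.stack([(u-i['cx'])/f*d,(v-i['cy'])/f*d,d],-1)
    P=(X-np.array(i['t']))@np.array(i['R']); P[d==0]=np.nan; return P
E
python3 - <<'E'
from h import *
ims=[]
for n in('scene','top'):
    p,d,i=cam(n); P=pts(d,i); np.savez(f'/tmp/{n}.npz',p=p,d=d,P=P); ims.append(p)
    print(n,i)
    cv2.imwrite(f'pics/{n}1.png',cv2.resize(p[:,:,::-1],(800,600)))
E
```

```text
scene {'vertical_fov': 47.58486312568712, 'cx': 255.77319326298, 'cy': 185.0270190047187, 'R': array([[ 7.84540270e-01,  6.20077862e-01, -9.49126535e-05],
       [ 4.31935657e-01, -5.46607172e-01, -7.17392631e-01],
       [-4.44891169e-01,  5.62782413e-01, -6.96669078e-01]]), 't': array([-0.41739756, -0.18652558,  1.30081135])}
top {'vertical_fov': 47.68290849706129, 'cx': 252.3495194683462, 'cy': 192.99351428149643, 'R': array([[ 0.02044526, -0.99973392,  0.01068122],
       [-0.99519515, -0.0213733 , -0.09554994],
       [ 0.09575281, -0.00867635, -0.99536733]]), 't': array([-0.05432317,  0.58243033,  1.07617585])}
```

View pics/scene1.png

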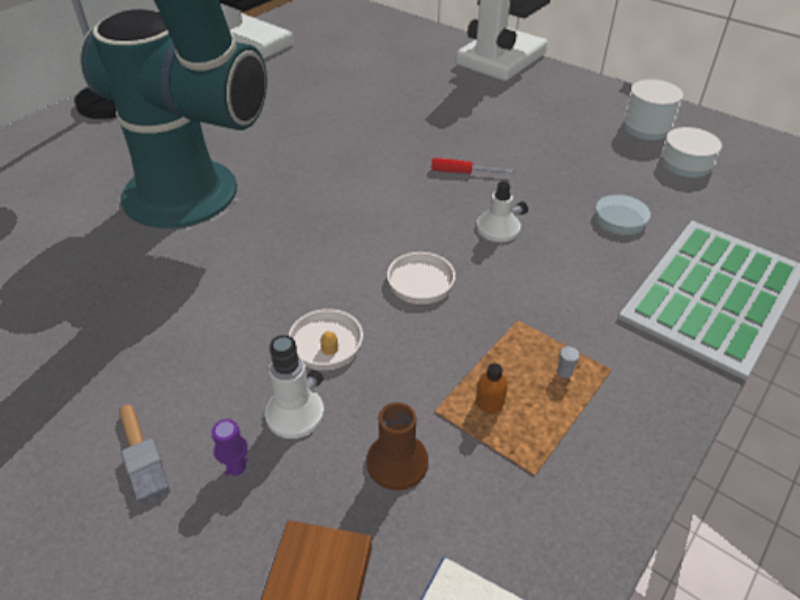

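View pics/top1.png

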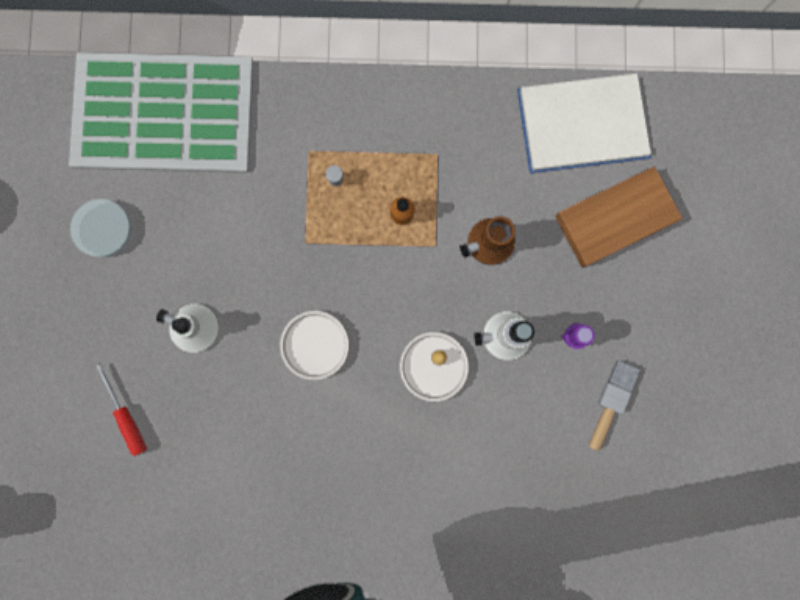

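The candidates below are in 800×600 pixels.
- **Tube heads:** the tall white head with the wide black eyepiece is at top (521,331) / scene (285,350). The short white head with the slim eyepiece is at top (182,325), and the brown look-alike at top (495,238). The first fits: it is white, tall and has a wide eyepiece.
- **Purple look-alike:** it stands free at top (580,335).
- **Dishes:** the empty one is at top (315,345). The one with the brass lens, at top (435,365), is not meant.

Next I measure these and confirm with a crop.

```bash
python3 - <<'E'
from h import *
D={n:np.load(f'/tmp/{n}.npz') for n in('scene','top')}
I={n:viewer.camera_info(n) for n in D}
def ray(n,u,v,z):
    i=I[n];f=192/np.tan(np.radians(i['vertical_fov'])/2);R=np.array(i['R']);c=-R.T@i['t']
    r=R.T@np.array([(u-i['cx'])/f,(v-i['cy'])/f,1]);return c+r*(z-c[2])/r[2]
def fit(n,mask,z,tag):
    cs,_=cv2.findContours(mask.astype(np.uint8),cv2.RETR_EXTERNAL,cv2.CHAIN_APPROX_NONE)
    c=max(cs,key=cv2.contourArea)[:,0]
    w=np.array([ray(n,u,v,z)[:2] for u,v in c],np.float32)
    (x,y),r=cv2.minEnclosingCircle(w); e=cv2.fitEllipse(w); print(tag,n,'circ',x,y,2*r,'ell',e,len(c))
for n in D:
    P=D[n]['P'];p=D[n]['p'].astype(int)
    for tag,(u,v) in dict(scene=dict(eye=(284,350),dish=(421,278),small=(503,190)),top=dict(eye=(521,331),dish=(315,345),small=(182,325)))[n].items():
        u,v=u/1.5625,v/1.5625
        yy,xx=np.mgrid[:384,:512]; near=np.hypot(xx-u,yy-v)<45
        Z=P[...,2]
        if tag=='dish':
            m=near&(np.hypot(xx-u,yy-v)<30)&(Z>.012)&(Z<.03); fit(n,m,.018,tag)
            k=near&(np.hypot(xx-u,yy-v)<8); print(' floor',np.nanmedian(P[k],0))
        else:
            c=near&(np.hypot(xx-u,yy-v)<25)
            print(tag,'maxz',np.nanpercentile(Z[c],[90,99,100]))
            if tag=='eye':
                m=c&(Z>.138)&(Z<.16); q=P[m]; print(' top pts',m.sum(),q.min(0),q.max(0),q.mean(0),np.median(q,0))
                fit(n,m,.145,tag)
                b=c&(Z>.03)&(Z<.09); q=P[b]; print(' tube',b.sum(),q.min(0),q.max(0))
    s=D[n]['p']; u,v=((183,232) if n=='scene' else (333,212))
    cv2.imwrite(f'pics/crop_{n}.png',cv2.resize(s[v-50:v+50,u-50:u+50,::-1],(400,400),interpolation=cv2.INTER_CUBIC))
cv2.imwrite('pics/crop.png',np.hstack([cv2.imread('pics/crop_scene.png'),cv2.imread('pics/crop_top.png')]))
print(bot.read_state())
E
```

```text
eye maxz [0.13667385 0.14518018 0.14654283]
 top pts 188 [ 0.51741064 -0.2491468   0.13802608] [ 0.54776611 -0.21824756  0.14654283] [ 0.53394707 -0.23487288  0.14328232] [ 0.53433014 -0.23506257  0.14368635]
eye scene circ 0.5350977182388306 -0.23673218488693237 0.03681327402591705 ell ((0.5350620150566101, -0.23571813106536865), (0.030164189636707306, 0.03410009294748306), 49.1307487487793) 43
 tube 83 [ 0.48760618 -0.25612712  0.0303876 ] [ 0.5551855  -0.1297683   0.08993428]
dish scene circ 0.5104528069496155 0.08049497753381729 0.11314205825328827 ell ((0.5104312896728516, 0.08064790815114975), (0.1085045263171196, 0.10951858013868332), 20.993343353271484) 106
 floor [0.50662462 0.0888165  0.00283934]
small maxz [0.04922844 0.09095228 0.0940037 ]
eye maxz [0.10555333 0.14589019 0.14911505]
 top pts 152 [ 0.51949366 -0.24337829  0.13826892] [ 0.54909722 -0.21366914  0.14911505] [ 0.53445277 -0.22855381  0.14381583] [ 0.53497773 -0.22909946  0.14380768]
eye top circ 0.5346418023109436 -0.22831276059150696 0.03174662962555885 ell ((0.5343821048736572, -0.22835351526737213), (0.0296
[... 402 characters left out ...]
431822 0.0976536 ]
{'time': 0.1, 'q': array([-1.26890958e+00,  2.64687434e-01,  1.60524683e+00,  8.45705837e-07,
        1.27374083e+00, -3.69324407e-02]), 'joint_vel': array([ 1.02324273e-03, -1.43415149e-03, -2.26075743e-03, -5.56281125e-05,
       -5.06734226e-04, -7.95046077e-04]), 'joint_torque': array([ 1.65708316e-03, -5.16706073e+01, -3.68590736e+01,  3.79096468e-05,
        6.24769338e-03, -7.30884085e-05]), 'tool_pos': array([ 0.22412833, -0.63598469,  0.230075  ]), 'tcp_rot': array([-3.09458441e+00, -5.29325415e-01,  4.30538019e-04]), 'wrist_force': array([ 0.09508158,  0.3870078 , -0.14249106]), 'torque': array([ 0.0189067 , -0.00764147, -0.02327601]), 'width': 0.995067858983475}
```

View pics/crop.png

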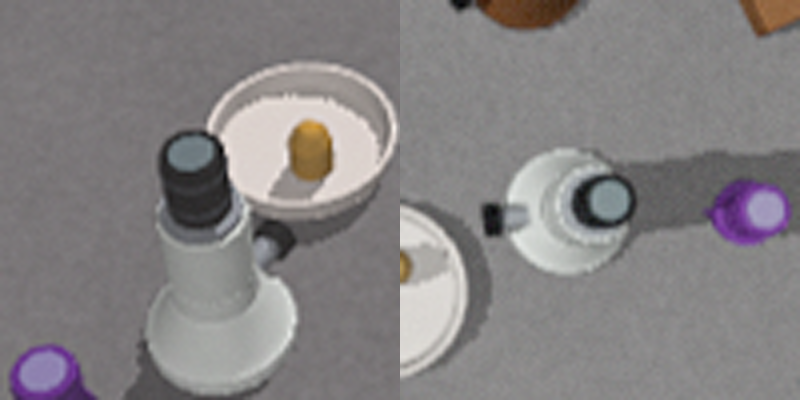

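The crop shows the black wide eyepiece with its steel collar, sitting in the tall white head. The purple one is separate, and the lens is in the other dish. The two views disagree by about 7 mm in y, for both the eyepiece and the dish. I'll go above the eyepiece and use the gripper itself to tell which camera is off.

Request:
jog_arm:
  motion:
    - {"dx": 2.2,"dy": 2.85,"turn": 0.07}
    - {"dx": 2.2,"dy": 2.85,"turn": 0.07}
    - {"dx": 2.2,"dy": 2.85,"turn": 0.07}
    - {"dx": 2.2,"dy": 2.85,"turn": 0.07}
    - {"dx": 2.2,"dy": 2.85,"turn": 0.07}
    - {"dx": 2.2,"dy": 2.85,"turn": 0.07}
    - {"dx": 2.2,"dy": 2.85,"turn": 0.07}
    - {"dx": 2.2,"dy": 2.85,"turn": 0.07}
    - {"dx": 2.2,"dy": 2.85,"turn": 0.07}
    - {"dx": 2.2,"dy": 2.85,"turn": 0.07}
    - {"dx": 2.2,"dy": 2.85,"turn": 0.07}
    - {"dx": 2.2,"dy": 2.85,"turn": 0.07}

```text
validation failed for argument at $.mo...
```

Request:
jog_arm:
  motion:
    - {"dx": 2.3,"dy": 3.1}
    - {"dx": 2.3,"dy": 3.1}
    - {"dz": -2.0}
    - {}
    - {}
    - {}

```text
validation failed for argument at $.mo...
```

```bash
python3 - <<'E'
from h import *
s=bot.read_state();print(s['time'],s['tool_pos'],s['tcp_rot'],s['wrist_force'],s['q'])
ims=[]
for n in('scene','top'):
    p,d,i=cam(n);P=pts(d,i);np.savez(f'/tmp/{n}2.npz',p=p,d=d,P=P)
    X=np.array(i['R'])@s['tool_pos']+i['t'];f=192/np.tan(np.radians(i['vertical_fov'])/2)
    u,v=X[0]/X[2]*f+i['cx'],X[1]/X[2]*f+i['cy'];print(n,u,v)
    u,v=int(round(u)),int(round(v))
    c=np.ascontiguousarray(p[v-50:v+50,u-50:u+50,::-1]);c=cv2.resize(c,(400,400),interpolation=cv2.INTER_CUBIC)
    cv2.circle(c,(202,202),3,(0,0,255),-1);ims.append(c)
    q=P[(np.abs(P[...,:2]-s['tool_pos'][:2]).max(-1)<.08)&(P[...,2]>.16)&(P[...,2]<.24)];print(len(q),q.min(0) if len(q) else '',q.max(0) if len(q) else '')
    for a,b in((.155,.18),(.18,.2),(.2,.22),(.22,.24)):
        w=q[(q[:,2]>a)&(q[:,2]<b)]
        if len(w):print(a,len(w),np.percentile(w,[2,98],axis=0).round(4).tolist())
cv2.imwrite('pics/g1.png',np.hstack(ims))
E
```

```text
0.1 [ 0.22412833 -0.63598469  0.230075  ] [-3.09458441e+00 -5.29325415e-01  4.30538019e-04] [ 0.09508158  0.3870078  -0.14249106] [-1.26890958e+00  2.64687434e-01  1.60524683e+00  8.45705837e-07
  1.27374083e+00 -3.69324407e-02]
scene -149.7651250908687 244.24558213533575
0  
top 544.8636254265559 367.442853524715
0
```

View pics/g1.png

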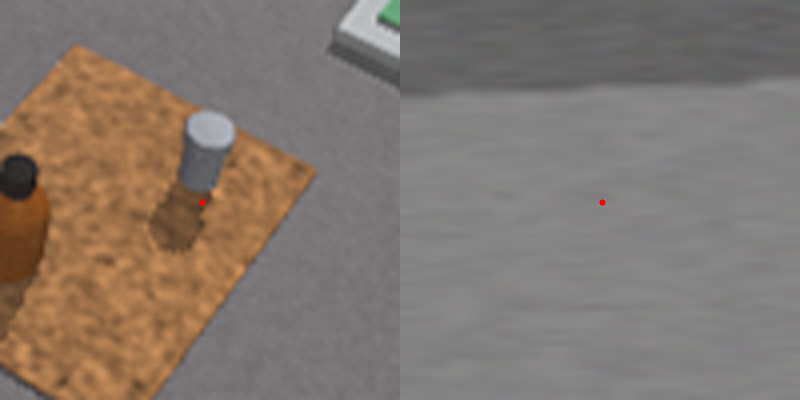

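The moves were refused and the arm hasn't moved, so that picture only shows the cork mat and bare table. The rows probably need all four keys, so I'll try one small row.

Request:
jog_arm:
  motion:
    - {"dx": 2.2,"dy": 2.85,"dz": 0,"turn": 0.07}

```text
time: 0.28
tool_pos: [0.2432, -0.6115, 0.2306]
tcp_rot: [3.075, 0.632, -0.004]
wrist_force: [1.1, 0.6, 0.1]
width: 0.996
```

Request:
jog_arm:
  motion:
    - {"dx": 2.2,"dy": 2.85,"dz": 0,"turn": 0.07}
    - {"dx": 2.2,"dy": 2.85,"dz": 0,"turn": 0.07}
    - {"dx": 2.2,"dy": 2.85,"dz": 0,"turn": 0.07}
    - {"dx": 2.2,"dy": 2.85,"dz": 0,"turn": 0.07}
    - {"dx": 2.2,"dy": 2.85,"dz": 0,"turn": 0.07}
    - {"dx": 2.2,"dy": 2.85,"dz": 0,"turn": 0.07}
    - {"dx": 2.2,"dy": 2.85,"dz": 0,"turn": 0.07}
    - {"dx": 2.2,"dy": 2.85,"dz": 0,"turn": 0.07}
    - {"dx": 2.2,"dy": 2.85,"dz": 0,"turn": 0.07}
    - {"dx": 2.2,"dy": 2.85,"dz": 0,"turn": 0.07}
    - {"dx": 2.2,"dy": 2.85,"dz": 0,"turn": 0.07}
    - {"dx": 2.3,"dy": 3.1,"dz": 0,"turn": 0}

```text
time: 1.28
tool_pos: [0.512, -0.2623, 0.2313]
tcp_rot: [2.609, 1.75, -0.0]
wrist_force: [0.9, -0.1, 0.2]
width: 1.002
```

Request:
jog_arm:
  motion:
    - {"dx": 2.3,"dy": 3.1,"dz": 0,"turn": 0}
    - {"dx": 0,"dy": 0,"dz": -2,"turn": 0}
    - {"dx": 0,"dy": 0,"dz": 0,"turn": 0}
    - {"dx": 0,"dy": 0,"dz": 0,"turn": 0}

```text
time: 1.62
tool_pos: [0.5332, -0.2318, 0.2097]
tcp_rot: [-2.608, -1.746, 0.004]
wrist_force: [-0.1, -0.2, -0.0]
width: 0.999
```

```bash
cat > look.py <<'E'
from h import *
import sys
def look(tag,lo,hi,off=np.zeros(3)):
    s=bot.read_state();print(s['time'],s['tool_pos'],s['tcp_rot'],s['wrist_force'],s['q'],s['width'])
    ims=[]
    for n in('scene','top'):
        p,d,i=cam(n);P=pts(d,i);np.savez(f'/tmp/{n}_{tag}.npz',p=p,d=d,P=P)
        X=np.array(i['R'])@(s['tool_pos']+off)+i['t'];f=192/np.tan(np.radians(i['vertical_fov'])/2)
        u,v=X[0]/X[2]*f+i['cx'],X[1]/X[2]*f+i['cy'];print(n,u,v)
        u,v=int(round(u)),int(round(v))
        c=np.ascontiguousarray(p[v-50:v+50,u-50:u+50,::-1]);c=cv2.resize(c,(400,400),interpolation=cv2.INTER_CUBIC)
        cv2.circle(c,(202,202),3,(0,0,255),-1);ims.append(c)
        q=P[(np.abs(P[...,:2]-s['tool_pos'][:2]).max(-1)<.09)&(P[...,2]>lo)&(P[...,2]<hi)]
        if len(q):
            print(len(q),q.min(0),q.max(0))
            for a in np.arange(lo,hi,.01):
                w=q[(q[:,2]>a)&(q[:,2]<a+.01)]
                if len(w):print(a.round(3),len(w),np.percentile(w,[2,98],axis=0).round(4).tolist())
    cv2.imwrite(f'pics/{tag}.png',np.hstack(ims))
E
python3 -c "
from look import *
look('g2',.16,.26)"
```

```text
1.6167 [ 0.53317977 -0.23176606  0.20973813] [-2.60789915 -1.74618027  0.0037452 ] [-0.07927921 -0.18598019 -0.03565144] [-4.52582712e-01  1.05336831e-01  1.83067549e+00 -5.47306393e-04
  1.20943849e+00 -6.16166131e-02] 0.9991774584475628
scene 176.74529426342121 196.08984531685448
219 [ 0.48255504 -0.26417328  0.22061673] [ 0.58800523 -0.21095853  0.2594156 ]
0.22 41 [[0.488, -0.2626, 0.2208], [0.5828, -0.2177, 0.2299]]
0.23 70 [[0.4878, -0.2636, 0.2302], [0.5871, -0.2208, 0.2396]]
0.24 79 [[0.4852, -0.2629, 0.2402], [0.5865, -0.2231, 0.2495]]
0.25 29 [[0.4835, -0.2634, 0.2501], [0.5867, -0.2228, 0.2593]]
top 342.27758489748123 210.32825608589687
14 [ 0.48657008 -0.20659507  0.2276831 ] [ 0.49904862 -0.20368395  0.25970201]
0.22 3 [[0.491, -0.2066, 0.2278], [0.4949, -0.2042, 0.23]]
0.23 4 [[0.4893, -0.2055, 0.2302], [0.4989, -0.2041, 0.2392]]
0.24 4 [[0.4866, -0.2054, 0.2402], [0.4986, -0.2037, 0.248]]
0.25 3 [[0.487, -0.2047, 0.2522], [0.4985, -0.2039, 0.2596]]
```

View pics/g2.png

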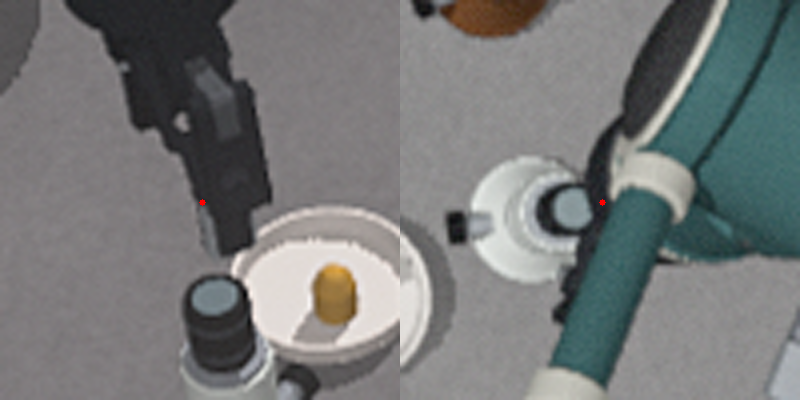

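The view shows the gripper fingers just above and behind the black head. The tips' measured positions agree with the TCP to about 3 mm in both cameras, so I take the mean of the two views, (0.5345, -0.232), and correct by feel when closing. Now I go down around the head.

Request:
jog_arm:
  motion:
    - {"dx": 0.13,"dy": 0,"dz": -2.5,"turn": 0}
    - {"dx": 0,"dy": 0,"dz": -2.5,"turn": 0}
    - {"dx": 0,"dy": 0,"dz": -2.5,"turn": 0}
    - {"dx": 0,"dy": 0,"dz": -1.8,"turn": 0}
    - {"dx": 0,"dy": 0,"dz": -0.9,"turn": 0}
    - {"dx": 0,"dy": 0,"dz": 0,"turn": 0}
    - {"dx": 0,"dy": 0,"dz": 0,"turn": 0}

```text
time: 2.3
tool_pos: [0.5356, -0.2336, 0.1099]
tcp_rot: [2.612, 1.744, 0.0]
wrist_force: [0.1, 0.2, -0.4]
width: 1.002
```

Request:
jog_arm:
  motion:
    - {"dx": 0,"dy": 0,"dz": 0,"turn": 0}
    - {"dx": 0,"dy": 0,"dz": 0,"turn": 0}
    - {"dx": 0,"dy": 0,"dz": 0,"turn": 0}
    - {"dx": 0,"dy": 0,"dz": 0,"turn": 0}
    - {"dx": 0,"dy": 0,"dz": 0,"turn": 0}
    - {"dx": 0,"dy": 0,"dz": 0,"turn": 0}
    - {"dx": 0,"dy": 0,"dz": 0,"turn": 0}
    - {"dx": 0,"dy": 0,"dz": 0,"turn": 0}
  fingers: 2.5
  grip_force: 20

```text
time: 2.97
tool_pos: [0.535, -0.2323, 0.1102]
tcp_rot: [-2.61, -1.746, 0.002]
wrist_force: [-3.8, 1.5, 5.3]
width: 0.368
```

The grip is on the 32 mm head, with about 4 N of side force along the jaw axis, so x is good. To centre in y as well, I regrip with the jaws turned to lie along y, moving 0.5 mm towards -x.

Request:
jog_arm:
  motion:
    - {"dx": 0,"dy": 0,"dz": 0,"turn": 0}
    - {"dx": 0,"dy": 0,"dz": 0,"turn": 0}
    - {"dx": 0,"dy": 0,"dz": 0,"turn": 0}
    - {"dx": -0.05,"dy": 0,"dz": 0,"turn": -0.12}
    - {"dx": 0,"dy": 0,"dz": 0,"turn": -0.12}
    - {"dx": 0,"dy": 0,"dz": 0,"turn": -0.12}
    - {"dx": 0,"dy": 0,"dz": 0,"turn": -0.12}
    - {"dx": 0,"dy": 0,"dz": 0,"turn": -0.12}
    - {"dx": 0,"dy": 0,"dz": 0,"turn": -0.12}
    - {"dx": 0,"dy": 0,"dz": 0,"turn": -0.12}
    - {"dx": 0,"dy": 0,"dz": 0,"turn": -0.12}
    - {"dx": 0,"dy": 0,"dz": 0,"turn": -0.12}
  fingers: 5.5

```text
time: 3.97
tool_pos: [0.5353, -0.2326, 0.1091]
tcp_rot: [3.138, 0.146, 0.0]
wrist_force: [-0.2, -0.4, -0.8]
width: 0.643
```

Request:
jog_arm:
  motion:
    - {"dx": 0,"dy": 0,"dz": 0,"turn": 0}
    - {"dx": 0,"dy": 0,"dz": 0,"turn": 0}
    - {"dx": 0,"dy": 0,"dz": 0,"turn": 0}
    - {"dx": 0,"dy": 0,"dz": 0,"turn": 0}
    - {"dx": 0,"dy": 0,"dz": 0,"turn": 0}
    - {"dx": 0,"dy": 0,"dz": 0,"turn": 0}
    - {"dx": 0,"dy": 0,"dz": 0,"turn": 0}
  fingers: 2.5

```text
time: 4.55
tool_pos: [0.5351, -0.232, 0.1092]
tcp_rot: [-3.137, -0.156, 0.0]
wrist_force: [0.4, 4.4, 2.8]
width: 0.368
```

Request:
jog_arm:
  motion:
    - {"dx": 0,"dy": 0.1,"dz": 0,"turn": 0}
    - {"dx": 0,"dy": 0,"dz": 0,"turn": 0}
    - {"dx": 0,"dy": 0,"dz": 0,"turn": 0}
    - {"dx": 0,"dy": 0,"dz": 0,"turn": 0}
  grip_force: 60

```text
time: 4.88
tool_pos: [0.5351, -0.2318, 0.1093]
tcp_rot: [3.137, 0.155, -0.0]
wrist_force: [-1.6, 2.4, 2.0]
width: 0.36
```

Centred. Now a light pull with the anticlockwise twist of 40°, then a lift towards 13 mm.

Request:
jog_arm:
  motion:
    - {"dx": 0,"dy": 0,"dz": 0.1,"turn": 0.1}
    - {"dx": 0,"dy": 0,"dz": 0,"turn": 0.1}
    - {"dx": 0,"dy": 0,"dz": 0,"turn": 0.1}
    - {"dx": 0,"dy": 0,"dz": 0,"turn": 0.1}
    - {"dx": 0,"dy": 0,"dz": 0,"turn": 0.1}
    - {"dx": 0,"dy": 0,"dz": 0.05,"turn": 0.1}
    - {"dx": 0,"dy": 0,"dz": 0,"turn": 0.1}
    - {"dx": 0,"dy": 0,"dz": 0,"turn": 0}
    - {"dx": 0,"dy": 0,"dz": 0,"turn": 0}

```text
time: 5.63
tool_pos: [0.5341, -0.2312, 0.1097]
tcp_rot: [-2.894, -1.217, 0.003]
wrist_force: [-2.1, 3.4, -2.9]
width: 0.361
```

Request:
jog_arm:
  motion:
    - {"dx": 0,"dy": 0,"dz": 0.25,"turn": 0}
    - {"dx": 0,"dy": 0,"dz": 0.25,"turn": 0}
    - {"dx": 0,"dy": 0,"dz": 0,"turn": 0}
    - {"dx": 0,"dy": 0,"dz": 0,"turn": 0}

```text
time: 5.97
tool_pos: [0.535, -0.2312, 0.116]
tcp_rot: [-2.894, -1.22, 0.0]
wrist_force: [-2.6, 4.1, -1.1]
width: 0.357
```

Request:
jog_arm:
  motion:
    - {"dx": 0,"dy": 0,"dz": 0.3,"turn": 0}
    - {"dx": 0,"dy": 0,"dz": 0.3,"turn": 0}
    - {"dx": 0,"dy": 0,"dz": 0.05,"turn": 0}
    - {"dx": 0,"dy": 0,"dz": 0,"turn": 0}
    - {"dx": 0,"dy": 0,"dz": 0,"turn": 0}

```text
time: 6.38
tool_pos: [0.5352, -0.2314, 0.1226]
tcp_rot: [-2.894, -1.221, -0.001]
wrist_force: [-1.9, 4.7, -1.8]
width: 0.361
```

```bash
python3 -c "
from look import *
look('g3',.1,.101,np.array([0,0,.01]))"
```

```text
6.3833 [ 0.53523522 -0.23136667  0.12260554] [-2.89416298e+00 -1.22122687e+00 -6.01084487e-04] [-1.88612266  4.68173603 -1.75996337] [-4.51027632e-01  1.83195747e-01  1.91245488e+00  5.78609573e-04
  1.04593238e+00  3.20889473e-01] 0.3609415198128164
scene 182.7034196761765 224.42177367668648
13 [ 0.52109448 -0.2552485   0.10004646] [ 0.55422128 -0.21625339  0.10087318]
0.1 13 [[0.5239, -0.2548, 0.1001], [0.554, -0.2187, 0.1009]]
top 334.8237163218771 211.30612656587454
1 [ 0.54915334 -0.21205034  0.10040351] [ 0.54915334 -0.21205034  0.10040351]
0.1 1 [[0.5492, -0.2121, 0.1004], [0.5492, -0.2121, 0.1004]]
```

View pics/g3.png

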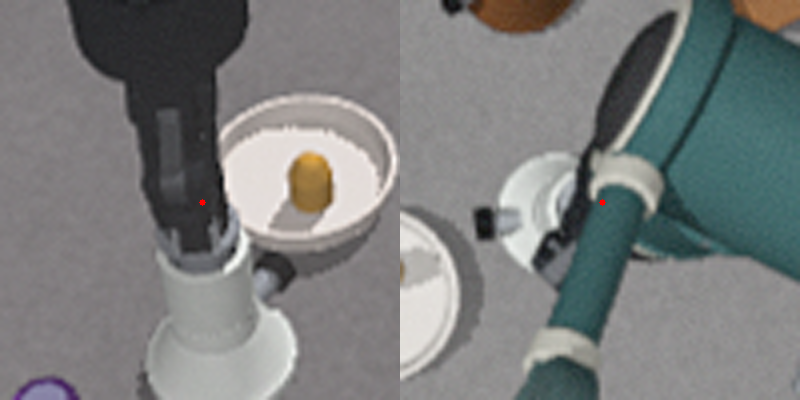

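The image shows the gripper over the head and the collar near the mouth, but whether it has risen is ambiguous. I'll enlarge before and after side by side.

```bash
python3 -c "
import numpy as np,cv2
a=np.load('/tmp/scene.npz');b=np.load('/tmp/scene_g3.npz')
o=[]
for k in(a,b):
    o.append(cv2.resize(np.ascontiguousarray(k['p'][215:265,158:208,::-1]),(400,400),interpolation=cv2.INTER_NEAREST))
cv2.imwrite('pics/cmp.png',np.hstack(o))
for k in(a,b):
    print([tuple((k['P'][v,183]*1000).round().tolist()) for v in range(226,256,2)])
"
```

```text
[(545.0, -239.0, 142.0), (546.0, -240.0, 138.0), (545.0, -241.0, 132.0), (545.0, -242.0, 127.0), (545.0, -242.0, 121.0), (544.0, -242.0, 115.0), (544.0, -243.0, 109.0), (544.0, -244.0, 104.0), (546.0, -247.0, 102.0), (548.0, -248.0, 99.0), (546.0, -248.0, 91.0), (547.0, -250.0, 87.0), (546.0, -250.0, 80.0), (546.0, -251.0, 74.0), (545.0, -251.0, 67.0)]
[(581.0, -266.0, 193.0), (577.0, -264.0, 183.0), (573.0, -262.0, 173.0), (558.0, -251.0, 145.0), (557.0, -251.0, 138.0), (558.0, -252.0, 135.0), (548.0, -246.0, 116.0), (541.0, -242.0, 100.0), (541.0, -243.0, 94.0), (547.0, -248.0, 98.0), (547.0, -249.0, 93.0), (547.0, -250.0, 88.0), (547.0, -251.0, 82.0), (545.0, -250.0, 73.0), (545.0, -251.0, 68.0)]
```

View pics/cmp.png

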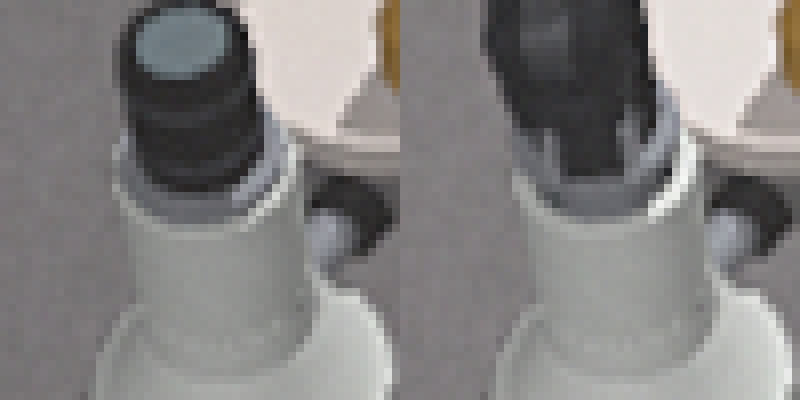

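The right half shows the barrel surface at r = 12 mm from the axis (z about 0.094–0.100) and the collar raised to about 0.116. The eyepiece has lifted about 13 mm. Now I twist it back clockwise by 80°.

Request:
jog_arm:
  motion:
    - {"dx": 0,"dy": 0,"dz": 0,"turn": -0.1}
    - {"dx": 0,"dy": 0,"dz": 0,"turn": -0.1}
    - {"dx": 0,"dy": 0,"dz": 0,"turn": -0.1}
    - {"dx": 0,"dy": 0,"dz": 0,"turn": -0.1}
    - {"dx": 0,"dy": 0,"dz": 0,"turn": -0.1}
    - {"dx": 0,"dy": 0,"dz": 0,"turn": -0.1}
    - {"dx": 0,"dy": 0,"dz": 0,"turn": -0.1}

```text
time: 7.07
tool_pos: [0.5359, -0.232, 0.123]
tcp_rot: [3.137, 0.148, 0.003]
wrist_force: [-0.8, 3.6, -1.3]
width: 0.359
```

Request:
jog_arm:
  motion:
    - {"dx": 0,"dy": 0,"dz": 0,"turn": -0.1}
    - {"dx": 0,"dy": 0,"dz": 0,"turn": -0.1}
    - {"dx": 0,"dy": 0,"dz": 0,"turn": -0.1}
    - {"dx": 0,"dy": 0,"dz": 0,"turn": -0.1}
    - {"dx": 0,"dy": 0,"dz": 0,"turn": -0.1}
    - {"dx": 0,"dy": 0,"dz": 0,"turn": -0.1}
    - {"dx": 0,"dy": 0,"dz": 0,"turn": -0.1}
    - {"dx": 0,"dy": 0,"dz": 0,"turn": 0}
    - {"dx": 0,"dy": 0,"dz": 0,"turn": 0}

```text
time: 7.82
tool_pos: [0.5351, -0.2323, 0.1227]
tcp_rot: [3.001, -0.925, 0.001]
wrist_force: [-2.7, 1.2, -0.8]
width: 0.362
```

Request:
jog_arm:
  motion:
    - {"dx": 0,"dy": 0,"dz": 0.25,"turn": 0}
    - {"dx": 0,"dy": 0,"dz": 0.25,"turn": 0}
    - {"dx": 0,"dy": 0,"dz": 0.25,"turn": 0}
    - {"dx": 0,"dy": 0,"dz": 0,"turn": 0}

```text
time: 8.15
tool_pos: [0.5353, -0.232, 0.1306]
tcp_rot: [3.001, -0.929, 0.001]
wrist_force: [-3.1, 0.5, -0.0]
width: 0.36
```

No jam at 21 mm of lift. I'll pull it clear.

Request:
jog_arm:
  motion:
    - {"dx": 0,"dy": 0,"dz": 0.5,"turn": 0}
    - {"dx": 0,"dy": 0,"dz": 0.7,"turn": 0}
    - {"dx": 0,"dy": 0,"dz": 0.8,"turn": 0}
    - {"dx": 0,"dy": 0,"dz": 1,"turn": 0}
    - {"dx": 0,"dy": 0,"dz": 1,"turn": 0}
    - {"dx": 0,"dy": 0,"dz": 1,"turn": 0}
    - {"dx": 0,"dy": 0,"dz": 0.5,"turn": 0}
    - {"dx": 0,"dy": 0,"dz": 0,"turn": 0}
    - {"dx": 0,"dy": 0,"dz": 0,"turn": 0}

```text
time: 8.9
tool_pos: [0.5355, -0.2318, 0.1855]
tcp_rot: [3.001, -0.93, 0.002]
wrist_force: [-0.9, 0.2, -1.4]
width: 0.363
```

```bash
python3 -c "
from look import *
look('g4',.1,.2,np.array([0,0,-.03]))"
```

```text
8.9 [ 0.53551836 -0.23179484  0.18551793] [ 3.00053072e+00 -9.30026614e-01  2.22081416e-03] [-0.86560801  0.24169371 -1.42652101] [-4.51167289e-01  1.24594293e-01  1.85550219e+00 -2.01228011e-05
  1.16006327e+00  1.72076453e+00] 0.362701206677807
scene 181.23090779908438 216.7016936570186
419 [ 0.51132245 -0.2614827   0.1001315 ] [ 0.5563246  -0.21370725  0.19988832]
0.1 12 [[0.5118, -0.2559, 0.1001], [0.5525, -0.2163, 0.1018]]
0.13 22 [[0.5336, -0.2456, 0.1344], [0.5483, -0.2281, 0.1392]]
0.14 47 [[0.5301, -0.2459, 0.1404], [0.5459, -0.2267, 0.1498]]
0.15 45 [[0.5292, -0.2458, 0.1503], [0.5465, -0.2274, 0.1599]]
0.16 22 [[0.5352, -0.2463, 0.1605], [0.5468, -0.231, 0.1671]]
0.17 56 [[0.5277, -0.2547, 0.1752], [0.5551, -0.2232, 0.1798]]
0.18 94 [[0.53, -0.2548, 0.1801], [0.5547, -0.2238, 0.1895]]
0.19 121 [[0.5257, -0.2601, 0.1902], [0.5558, -0.2158, 0.1997]]
top 337.05340671008094 210.63662086737259
70 [ 0.51386156 -0.24018303  0.10008727] [ 0.5510614  -0.20462389  0.19977918]
0.1 11 [[0.5143, -0.2374, 0.1001], [0.542, -0.207, 0.1031]]
0.13 1 [[0.5241, -0.2198, 0.1353], [0.5241, -0.2198, 0.1353]]
0.14 1 [[0.5239, -0.2211, 0.1404], [0.5239, -0.2211, 0.1404]]
0.17 25 [[0.518, -0.2257, 0.1741], [0.5387, -0.2097, 0.18]]
0.18 17 [[0.5185, -0.2255, 0.1803], [0.5404, -0.2081, 0.1891]]
0.19 15 [[0.5223, -0.2236, 0.1909], [0.55, -0.2048, 0.1996]]
```

View pics/g4.png

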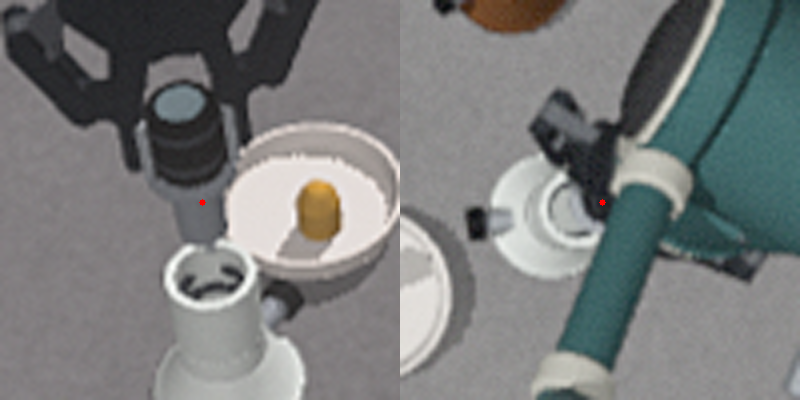

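The view shows the eyepiece hanging free and upright above the empty tube mouth, with its foot at about 0.135. Now I carry it to the empty dish, taking (0.5115, 0.084), the mean of the two views. That mean was right for the eyepiece.

Request:
jog_arm:
  motion:
    - {"dx": -0.2,"dy": 1.5,"dz": 0,"turn": 0.05}
    - {"dx": -0.2,"dy": 2.5,"dz": 0,"turn": 0.05}
    - {"dx": -0.2,"dy": 3,"dz": 0,"turn": 0.05}
    - {"dx": -0.2,"dy": 3.2,"dz": 0,"turn": 0.05}
    - {"dx": -0.2,"dy": 3.2,"dz": 0,"turn": 0.05}
    - {"dx": -0.2,"dy": 3.2,"dz": 0,"turn": 0.05}
    - {"dx": -0.2,"dy": 3.2,"dz": 0,"turn": 0.05}
    - {"dx": -0.2,"dy": 3.2,"dz": 0,"turn": 0.05}
    - {"dx": -0.2,"dy": 3,"dz": 0,"turn": 0.05}
    - {"dx": -0.2,"dy": 2.6,"dz": 0,"turn": 0.05}
    - {"dx": -0.2,"dy": 2,"dz": 0,"turn": 0.05}
    - {"dx": -0.2,"dy": 1,"dz": 0,"turn": 0.05}

```text
time: 10.0
tool_pos: [0.5102, 0.0868, 0.1839]
tcp_rot: [-3.141, -0.005, 0.002]
wrist_force: [-0.4, -0.9, -1.1]
width: 0.36
```

Request:
jog_arm:
  motion:
    - {"dx": 0,"dy": 0,"dz": -1,"turn": 0}
    - {"dx": 0,"dy": 0,"dz": -2,"turn": 0}
    - {"dx": 0,"dy": 0,"dz": -2,"turn": 0}
    - {"dx": 0,"dy": 0,"dz": -2,"turn": 0}
    - {"dx": 0,"dy": 0,"dz": -2,"turn": 0}
    - {"dx": 0,"dy": 0,"dz": -1.5,"turn": 0}
    - {"dx": 0,"dy": 0,"dz": -1,"turn": 0}
    - {"dx": 0,"dy": 0,"dz": 0,"turn": 0}
    - {"dx": 0,"dy": 0,"dz": 0,"turn": 0}

```text
time: 10.75
tool_pos: [0.5104, 0.0838, 0.0688]
tcp_rot: [3.141, -0.004, -0.003]
wrist_force: [0.2, 0.7, -0.9]
width: 0.364
```

```bash
python3 -c "
from look import *
look('g5',.0,.06,np.array([0,0,-.03]))"
```

```text
10.75 [0.51041602 0.08376236 0.06881452] [ 3.14116486 -0.00355988 -0.00334562] [ 0.23610454  0.6605409  -0.93999792] [ 1.14615671e-01  1.30926298e-01  2.08794484e+00 -2.19322160e-04
  9.24886415e-01  1.68781080e+00] 0.36433841119510574
scene 269.69944300171846 169.22593638786296
1235 [ 4.20597592e-01 -5.95642816e-03  9.87233415e-07] [0.60021594 0.17265375 0.05966879]
0.0 924 [[0.4317, 0.0013, 0.0001], [0.5933, 0.1531, 0.0087]]
0.01 221 [[0.4553, 0.0279, 0.0103], [0.563, 0.1368, 0.0194]]
0.02 30 [[0.4927, 0.0684, 0.0203], [0.5239, 0.0823, 0.0295]]
0.03 28 [[0.5033, 0.068, 0.0309], [0.5201, 0.0829, 0.0397]]
0.04 21 [[0.5021, 0.0681, 0.0408], [0.5193, 0.0823, 0.0483]]
0.05 11 [[0.4944, 0.0616, 0.056], [0.528, 0.0798, 0.0596]]
top 201.4413983487593 220.59303710943354
765 [ 4.20493390e-01 -6.22489749e-03  4.26724294e-06] [0.60032149 0.17340077 0.02326213]
0.0 695 [[0.4226, -0.005, 0.0001], [0.5954, 0.1683, 0.0067]]
0.01 67 [[0.4591, 0.0343, 0.0105], [0.5409, 0.1207, 0.0197]]
0.02 3 [[0.4627, 0.0381, 0.0202], [0.5367, 0.0957, 0.0232]]
```

View pics/g5.png

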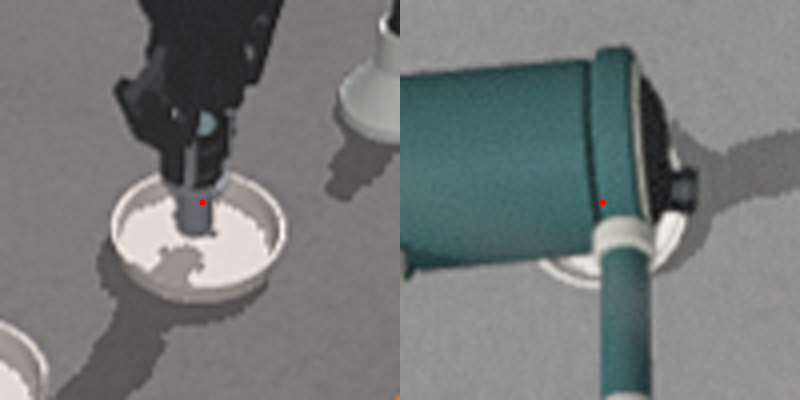

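The barrel hangs over the middle of the empty dish, with its foot about 15 mm above the floor. I lower it slowly and watch the force.

Request:
jog_arm:
  motion:
    - {"dx": 0,"dy": 0,"dz": -0.3,"turn": 0}
    - {"dx": 0,"dy": 0,"dz": -0.3,"turn": 0}
    - {"dx": 0,"dy": 0,"dz": -0.3,"turn": 0}
    - {"dx": 0,"dy": 0,"dz": -0.2,"turn": 0}
    - {"dx": 0,"dy": 0,"dz": -0.1,"turn": 0}
    - {"dx": 0,"dy": 0,"dz": 0,"turn": 0}
    - {"dx": 0,"dy": 0,"dz": 0,"turn": 0}

```text
time: 11.43
tool_pos: [0.511, 0.0844, 0.0577]
tcp_rot: [3.142, -0.002, -0.0]
wrist_force: [0.8, -1.2, -1.9]
width: 0.357
```

Request:
jog_arm:
  motion:
    - {"dx": 0,"dy": 0,"dz": -0.05,"turn": 0}
    - {"dx": 0,"dy": 0,"dz": -0.05,"turn": 0}
    - {"dx": 0,"dy": 0,"dz": -0.05,"turn": 0}
    - {"dx": 0,"dy": 0,"dz": 0,"turn": 0}
    - {"dx": 0,"dy": 0,"dz": 0,"turn": 0}

```text
time: 11.85
tool_pos: [0.5111, 0.0844, 0.0563]
tcp_rot: [-3.142, 0.002, 0.0]
wrist_force: [-0.0, -0.4, -0.7]
width: 0.355
```

Request:
jog_arm:
  motion:
    - {"dx": 0,"dy": 0,"dz": -0.05,"turn": 0}
    - {"dx": 0,"dy": 0,"dz": -0.05,"turn": 0}
    - {"dx": 0,"dy": 0,"dz": 0,"turn": 0}
    - {"dx": 0,"dy": 0,"dz": 0,"turn": 0}

```text
time: 12.18
tool_pos: [0.5111, 0.0844, 0.0552]
tcp_rot: [-3.142, 0.002, 0.0]
wrist_force: [0.1, 0.0, -0.3]
width: 0.361
```

Request:
jog_arm:
  motion:
    - {"dx": 0,"dy": 0,"dz": -0.05,"turn": 0}
    - {"dx": 0,"dy": 0,"dz": -0.05,"turn": 0}
    - {"dx": 0,"dy": 0,"dz": 0,"turn": 0}
    - {"dx": 0,"dy": 0,"dz": 0,"turn": 0}

```text
time: 12.52
tool_pos: [0.5111, 0.0844, 0.0543]
tcp_rot: [-3.142, 0.002, -0.0]
wrist_force: [1.0, 0.3, -1.7]
width: 0.363
```

Request:
jog_arm:
  motion:
    - {"dx": 0,"dy": 0,"dz": -0.05,"turn": 0}
    - {"dx": 0,"dy": 0,"dz": 0,"turn": 0}
    - {"dx": 0,"dy": 0,"dz": 0,"turn": 0}

```text
time: 12.77
tool_pos: [0.5113, 0.0844, 0.0542]
tcp_rot: [-3.142, 0.002, -0.0]
wrist_force: [-1.9, -0.3, 2.7]
width: 0.36
```

Request:
jog_arm:
  motion:
    - {"dx": 0,"dy": 0,"dz": -0.05,"turn": 0}
    - {"dx": 0,"dy": 0,"dz": 0,"turn": 0}
    - {"dx": 0,"dy": 0,"dz": 0,"turn": 0}

```text
time: 13.02
tool_pos: [0.5114, 0.0844, 0.0542]
tcp_rot: [-3.142, 0.002, -0.001]
wrist_force: [-1.7, 0.2, 6.2]
width: 0.359
```

It is in contact: z has stopped at 0.0542 and Fz is +6 N. I ease off and release gently.

Request:
jog_arm:
  motion:
    - {"dx": 0,"dy": 0,"dz": 0.05,"turn": 0}
    - {"dx": 0,"dy": 0,"dz": 0,"turn": 0}
    - {"dx": 0,"dy": 0,"dz": 0,"turn": 0}
  grip_force: 20

```text
time: 13.27
tool_pos: [0.5113, 0.0844, 0.0542]
tcp_rot: [-3.142, 0.002, -0.001]
wrist_force: [-2.2, 1.0, 6.0]
width: 0.363
```

Request:
jog_arm:
  motion:
    - {"dx": 0,"dy": 0,"dz": 0,"turn": 0}
    - {"dx": 0,"dy": 0,"dz": 0,"turn": 0}
    - {"dx": 0,"dy": 0,"dz": 0,"turn": 0}
    - {"dx": 0,"dy": 0,"dz": 0,"turn": 0}
    - {"dx": 0,"dy": 0,"dz": 0,"turn": 0}
    - {"dx": 0,"dy": 0,"dz": 0,"turn": 0}
  fingers: 6

```text
time: 13.77
tool_pos: [0.5111, 0.0844, 0.0536]
tcp_rot: [3.142, -0.002, -0.0]
wrist_force: [-0.7, -0.2, 0.2]
width: 0.704
```

Request:
jog_arm:
  motion:
    - {"dx": 0,"dy": 0,"dz": 0.5,"turn": 0}
    - {"dx": 0,"dy": 0,"dz": 1,"turn": 0}
    - {"dx": 0,"dy": 0,"dz": 2,"turn": 0}
    - {"dx": 0,"dy": 0,"dz": 2.5,"turn": 0}
    - {"dx": 0,"dy": 0,"dz": 2.5,"turn": 0}
    - {"dx": 0,"dy": 0,"dz": 2.5,"turn": 0}
    - {"dx": 0,"dy": 0,"dz": 2,"turn": 0}
    - {"dx": 0,"dy": 0,"dz": 1,"turn": 0}

```text
time: 14.43
tool_pos: [0.5132, 0.0846, 0.1983]
tcp_rot: [-3.141, 0.002, -0.01]
wrist_force: [-0.5, 0.6, 0.0]
width: 0.699
```

Request:
jog_arm:
  motion:
    - {"dx": -0.5,"dy": -2,"dz": 0,"turn": 0}
    - {"dx": -0.5,"dy": -3,"dz": 0,"turn": 0}
    - {"dx": -0.5,"dy": -3,"dz": 0,"turn": 0}
    - {"dx": -0.5,"dy": -3,"dz": 0,"turn": 0}
    - {"dx": -0.5,"dy": -2,"dz": 0,"turn": 0}
    - {"dx": 0,"dy": 0,"dz": 0,"turn": 0}
    - {"dx": 0,"dy": 0,"dz": 0,"turn": 0}

```text
time: 15.02
tool_pos: [0.4857, -0.0464, 0.1938]
tcp_rot: [-3.141, 0.006, 0.0]
wrist_force: [0.4, 1.0, 0.3]
width: 0.703
```

```bash
python3 - <<'E'
from h import *
o=[]
for n,(u,v) in dict(scene=(270,165),top=(201,221)).items():
    p,d,i=cam(n);P=pts(d,i)
    m=(np.hypot(P[...,0]-.511,P[...,1]-.084)<.05)&(P[...,2]>.04)&(P[...,2]<.11);q=P[m]
    print(n,len(q),'maxz',q[:,2].max() if len(q) else 0)
    for a,b in((.06,.08),(.08,.088),(.087,.1)):
        w=q[(q[:,2]>a)&(q[:,2]<b)];print(a,len(w),w.mean(0).round(4) if len(w) else '')
    o.append(cv2.resize(np.ascontiguousarray(p[v-50:v+50,u-50:u+50,::-1]),(400,400),interpolation=cv2.INTER_CUBIC))
cv2.imwrite('pics/end.png',np.hstack(o));print(bot.read_state()['wrist_force'],bot.read_state()['time'])
E
```

```text
scene 298 maxz 0.0915461083849052
0.06 81 [0.516  0.0721 0.0701]
0.08 66 [0.5116 0.0776 0.0855]
0.087 74 [0.5096 0.0793 0.0885]
top 204 maxz 0.09428692357823101
0.06 11 [0.5097 0.0726 0.0662]
0.08 32 [0.5145 0.0821 0.086 ]
0.087 124 [0.5128 0.0854 0.0896]
[ 0.96535731 -0.19311861 -0.68884495] 15.1167
```

View pics/end.png

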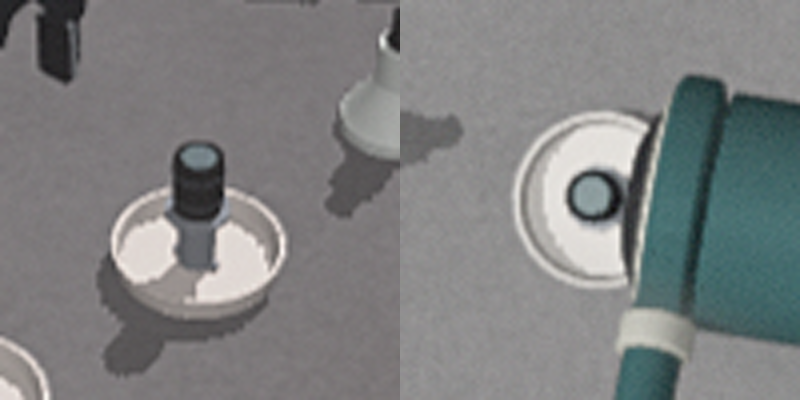

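The eyepiece stands upright in the middle of the empty dish. Its top is at z ≈ 0.09, which matches 5 + 85 mm, and the gripper is clear of it. Handing in.

```bash
python3 -c "
from h import *
print(bot.finish_job())"
```

```text
the job is handed in; nothing more can be done
None
```

The seized eyepiece is out of the tall white head and stands upright on its barrel in the middle of the empty white dish. I handed the job in at about 15 s of the 51 s allowed; no verdict was reported.

- **Freeing it:** I centred the grip by feel, then twisted 40° anticlockwise under a light pull and raised it 13 mm. I turned it 80° back, to 40° clockwise of the start, and it came straight out. There was no jam, and the wrist force I read stayed below about 8 N.
- **Setting it down:** I lowered it in half-millimetre steps at the end and felt contact at about 6 N. I then eased the grip and opened the fingers.
- **Last checks:** the eyepiece's top is at about 0.09 m, as it should be when standing on the dish floor. Both views show it upright and near the dish's centre, and the gripper is clear.
- **What disagreed:** the two cameras differed by about 7 mm in y. I used their mean, and the grip's side forces confirmed it to about 1 mm for the eyepiece. My first two move calls and the easing-off step had no effect: the calls were refused for missing row keys, and the force stayed at about 6 N until the fingers opened.

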